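# Free the push-button station from the safety hook and lay it in its tray

## Robot

A 6-joint arm with a two-finger parallel gripper is mounted at the origin on the work surface. World frame = base frame: x ahead of the robot, y to its left, z up, the work surface at z = 0. Lengths are in mm, angles in rad, forces in N, time in s.
With the tool pointing down it reaches from about 350 to 725 mm from the base axis. Payload 4.3 kg.
Tool frame: the origin (TCP) lies on the mounting face of the last link; the fingertips stand 173 mm ahead of it and the grasp point (between the pads) lies robot.pinch_z ahead of it (robot.pinch_z is the distance from the TCP to the grasp point, in mm); z points along the fingers, y is the line along which they close (so a half turn about z gives the same grasp; the last joint's range is limited). The gripper opens to 85 mm and grips with 20 to 120 N. Pads are 22 mm wide; open, the fingers measure 114 mm over their backs; the gripper's body (76 mm by 85 mm) begins 54 mm behind the grasp point. The pads swing forward as they close: fully open they stand 13 mm farther back than shut.
Start: joints at [1.03, 0.377, 0.081, 1.274, 0, 1.46], TCP at [240.122, 522.484, 404.729] pointing down, gripper open.
Joint ranges: [-2.72, 2.72], [-0.84, 1.66], [-1.02, 1.22], [-1.77, 2.12], [-1.37, 1.28], [-3.14, 3.14]. Speed limits (rad/s): [2.57, 2.57, 3.14, 3.14, 3.14, 3.14].

## Interface

Orientations are given as a unit quaternion [x, y, z, w].
In Python, from plant import robot gives the robot as it stands. The module is installed in compiled form; this text tells all that it offers.
- The arm moves only by the tool servo_tool, never from a script. Its argument "series" is a list of rows, each a list of 2 entries, a list of its own where there are three numbers: the shift along the tool's x, y, z in cm, then the turn about the tool's z in degrees. A call has 1 to 8 rows; each row shifts and turns the commanded pose from where the row before left it, along the tool's axes as they then stand; what a row does not reach is not made up. A row lasts 1/10 s, in which the tool goes at most 50 mm and 8.59 degrees, less where a joint would pass 70% of its speed; a pose out of reach is approached as far as the arm can. A call is refused whole if a number of a shift passes 5 or a number of a turn 8.59, either way. A call with a gripper value outside its range is refused whole. "fingers" is the finger opening in cm, from 0 to 8.54, set as the call begins (left out, the last holds). The fingers move at their own pace and stop on an object; the grip force is fixed at half the most. Time passes only in rows, so rows that do not move let the fingers close. It gives the time, the measured TCP pose, the force, the opening and the grip force at its end, in the units of the state.
- robot.get_obs(): the state, without advancing time (a new reading comes with each control period).
- robot.get_image(name): name is "side" or "top"; returns a dict with "frame" (480x640x3 uint8, red, green, blue), "fx", "fy", "cx", "cy" (pixels), "camera_from_world" (4x4, takes a point from world to camera coordinates). Camera axes: x right, y down, z forward; pixel columns grow to the right and rows downward; lengths in mm; the calibration is good to about 2 mm. A picture is of the moment at which its call begins. There is no depth.
- robot.finish_job(): hands the job in; it is judged then, once.
The state is a dict: "time_s": time; "joint_pos": joint angles; "joint_velocities": joint speeds; "effort": joint torques, N m; "position": TCP position; "orientation": TCP orientation; "wrist_force": force on the tool from outside, world axes, zero at the start; "torque": the same for the moment, N m; "width": opening from 0.0 (shut) to 1.0 (fully open); "finger_force": force on a finger pad.
Only numpy, scipy, OpenCV 4.12 (cv2) and the standard library are available. Lean on these libraries where they do the work, as an engineer would, in place of code of your own. Each camera call takes 0.05 s, during which the arm holds its last target. There are 200 camera calls.

## Task

The grey push-button station is held on the bench by its steel bail, which is caught under the sprung keeper of the small safety hook. Push the station gently towards the hook's shank so that its own bail presses the keeper fully open, keep it pressed while you lift the station off, without forcing anything, and set it down gently, flat and the right way up, in the empty aluminium tray; let go of it and leave the other things on the bench where they are.

Things in the scene. Friction and masses are not known exactly. Their poses are not given: they have to be found in the camera images.
- hook: Safety hook bolted to the bench. Origin: on the bench top under the nominal middle of its throat; x points level from upturned tip to tall shank, z up. Dark base plate 90 x 56 x 5 mm (x -20 to +70). Its grey head (20 mm wide) is clamped in a slot up to 6 mm either way along x from nominal: not measured, does not move in use. Hook and bail must not press on each other with more than 16 N.
- throat (a point): Nominal middle of the throat floor (x 0, z 10 mm in the hook's frame; fixed to the base plate, so the real head is up to 6 mm off along x). From it, nominally: upturned tip x -18.5 to -10.5 mm, top at z 42 mm; shank x +48 to +58 mm, top at z 62 mm.
- heel (a point): Nominal place of the keeper's heel (up to 6 mm off along x): a round steel bar 16 mm long across the hook, its front 10.5 mm beyond the throat's middle, 24 mm above the bench, facing the bail bar. Pushed along +x it swings the keeper back. The spring needs 1 to 2 N at first and 3 to 5 N when the nose is just clear, after 6.2 mm of push; a hard stop follows at 7.3 mm, where the force climbs steeply.
- nose (a point): Nominal tip of the keeper's nose when shut (up to 6 mm off along x), 4 mm before the throat's middle, underside 54.5 mm above the bench; 14 mm wide, it reaches over the bail bar to 6.5 mm from the hook's tip. Pushed back, it moves about three times as far as the bar. Lifted too early, the bar jams under it; lifted while kept pressed on the keeper, the bar slides up past it, and the keeper springs shut.
- station_box (a point): Push-button station: grey plastic box 60 (x) x 50 (y) x 48 mm high with three small black buttons (4 mm proud) on top. This point is the centre of the box, 24 mm over its underside; z up, x points to the bail. At the start it stands on the bench, its x along the hook's x within 0.04 rad. Mass 0.3 to 0.55 kg.
- station_bar (a point): Centre of the bail's cross bar, 76 mm along x and 7 mm up from the box's centre: flat steel 8 mm thick (x), 50 mm long (y), 38 mm high, underside 12 mm above the station's underside. Two 4 mm side straps join it to the box, leaving a window 42 x 42 mm (x, y) round the hook's tip. It starts in the throat within 1 mm of its nominal middle. The station is 110 mm long overall.
- tray: Empty shallow aluminium tray, fixed to the bench: outside 136 (x) x 86 (y) x 15 mm high, walls and floor 3 mm thick. Origin: centre of its underside, on the bench. The station fits lengthwise along x, either way round.
- screwdriver: Screwdriver with red handle, 180 mm long, lying on the bench; leave alone.
- cover: Plain grey box cover 85 x 60 x 30 mm without bail or buttons; leave alone. Origin: centre of its underside.
- bearing: Steel bearing ring, 46 mm across, 14 mm high; leave alone.
- bolt: Steel bolt standing on its head, 24 mm across, 50 mm high; leave alone.
- tape: Grey tape roll, 64 mm across, 18 mm high; leave alone.
- spanner: Steel spanner, 170 mm long; leave alone.
Things that resemble listed ones, but are neither listed nor needed, are in the scene too. There is more than one size of the tray; the job needs the middle-sized.

How it is judged (in metres and radians):
On the way, in this order (a step that is already met when the one before it is completed fails the run):
1. the bail is pressed against the keeper while still down in the hook (contact force between station and hook above 2 N and z of station_bar in the frame of hook below 0.045 m), for 0.1 s.
2. the station is lifted off, its bar well above the hook (z of station_bar in the frame of hook above 0.085 m), for 0.1 s.
At the end, for the whole second after the job is handed in: The station lies flat on the tray's floor (box centre within 45 mm of the tray's centre and no more than 4 mm above its seated height, tilted under 0.06 rad, right way up), at rest and released (horizontal distance between station_box and tray below 0.045 m and z of station_box in the frame of tray between 0.023 and 0.031 m and angle between station_box's own z axis and vertical below 0.06 rad and linear speed of station below 0.02 m/s); the robot touches nothing.
It fails at once if the station and the hook press on each other with more than 16 N (bail jammed or keeper forced) (contact force between station and hook above 16 N).
It fails at once if the station is dropped (moves faster than 0.5 m/s while not held) (linear speed of station above 0.5 m/s and contact force between the fingers and station below 0.1 N).
It fails at once if another thing on the bench is moved more than 30 mm (distance of any of screwdriver, cover, bearing, bolt, tape, spanner from where it was at the start of the episode above 0.03 m).
It also fails if it takes over 72 s, if anything falls off the work surface, if the arm or the gripper's body presses on something with over 40 N, if the wrist force passes 120 N, or if a joint passes its speed limit or range.

## Working session

There is one attempt and no reset: what is moved stays moved. The work goes in short steps, Python scripts to look and compute and a tool call to move; the robot and the scene stay as the last step left them, time stands still between calls to the robot, and variables do not carry over. Pictures are saved under pics/ and viewed, at most 10 in all, crops included, and the job is handed in when it is done.

Besides the shell and the picture viewer there is one more tool, called as name(argument=value, ...), one argument or row to a line, values as JSON. servo_tool: Moves the arm, as the interface text tells. Its arguments: {"type":"object","properties":{"series":{"type":"array","items":{"type":"array"}},"fingers":{"type":"number"}},"required":["series"]}

```bash
mkdir -p pics
cat > h.py <<'E'
import numpy as np, cv2
from plant import robot
def shot(name,fn=None):
    d=robot.get_image(name)
    im=cv2.cvtColor(d["frame"],cv2.COLOR_RGB2BGR)
    if fn: cv2.imwrite(fn,im)
    return d,im
def cast(d,u,v,z):
    T=np.array(d["camera_from_world"]);R=T[:3,:3];t=T[:3,3]
    o=-R.T@t; r=R.T@np.array([(u-d["cx"])/d["fx"],(v-d["cy"])/d["fy"],1])
    return o+r*(z-o[2])/r[2]
def proj(d,p):
    T=np.array(d["camera_from_world"]);c=T[:3,:3]@np.array(p)+T[:3,3]
    return d["fx"]*c[0]/c[2]+d["cx"],d["fy"]*c[1]/c[2]+d["cy"]
E
python3 - <<'E'
from h import *
for n in("top","side"):
    d,im=shot(n,f"pics/{n}0.png"); T=np.array(d["camera_from_world"]); print(n,d["fx"],d["cx"],d["cy"],(-T[:3,:3].T@T[:3,3]).round(),T[:3,:3].round(2).tolist())
print(robot.get_obs(),robot.pinch_z)
E
```

```text
top 600.4082388880305 311.8812579007081 252.53566709178955 [ 339.   12. 1520.] [[-0.03, -1.0, 0.01], [-0.99, 0.02, -0.13], [0.13, -0.01, -0.99]]
side 474.2892276041067 321.05888081575824 241.99673254158844 [ 485. -741.  735.] [[1.0, -0.06, 0.01], [-0.04, -0.67, -0.74], [0.05, 0.74, -0.67]]
{'time_s': 0.1, 'joint_pos': array([ 1.02971676e+00,  3.78006127e-01,  7.98116229e-02,  1.27442268e+00,
       -1.44626528e-06,  1.46052275e+00]), 'joint_velocities': array([-0.00017409, -0.00187864,  0.00271457,  0.00091024,  0.00151235,
       -0.00146618]), 'effort': array([ 2.14020525e-03, -4.64693141e+01,  2.70583123e+01,  1.19893957e-02,
       -3.49555376e-05,  5.58771163e-06]), 'position': array([239.96775609, 522.24606726, 403.86501745]), 'orientation': array([ 2.13741038e-01,  9.76889932e-01, -8.62804375e-04, -2.90606914e-04]), 'wrist_force': array([ 0.26835491,  0.10087285, -0.31622856]), 'torque': array([ 0.02292111,  0.04464652, -0.00654828]), 'finger_force': 0.0, 'width': 1.0012190132106424} 154.70000000000002
```

View pics/top0.png

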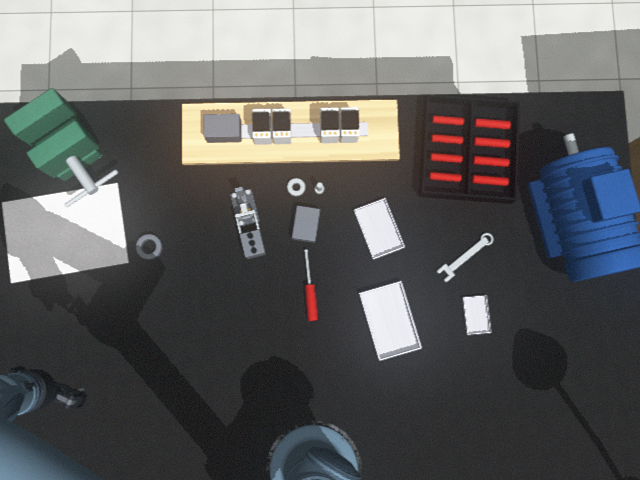

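View pics/side0.png

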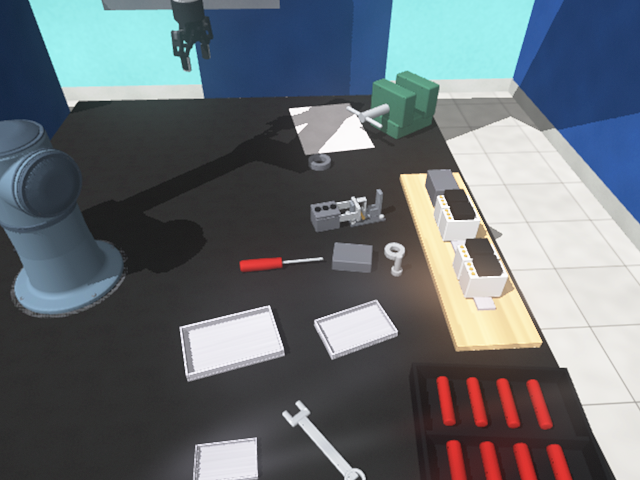

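Top view: station at about (251,243) with the hook beyond it at (242,205). The three trays are at (379,228), (390,320) and (477,314); (379,228) is the middle-sized candidate. The plain cover is at (306,223). Next I'll measure sizes and enlarge the station and tray.

Run:
```python
from h import *
d,im=shot("top"); s,ims=shot("side")
g=cv2.cvtColor(im,cv2.COLOR_BGR2GRAY)
for n,(u,v) in dict(mid=(379,228),big=(390,320),small=(477,314)).items():
    m=np.zeros_like(g); m[v-55:v+55,u-40:u+40]=(g[v-55:v+55,u-40:u+40]>110)
    cs=cv2.findContours(m,0,2)[0]; c=min((c for c in cs if cv2.contourArea(c)>400),key=lambda c:-cv2.pointPolygonTest(c,(u,v),True))
    P=np.array([cast(d,*p[0],15)[:2] for p in c],np.float32); r=cv2.minAreaRect(P); e=cv2.boxPoints(r); print(n,r)
a=cv2.resize(im[175:270,220:330],None,fx=6,fy=6,interpolation=cv2.INTER_CUBIC)[:, :]
a=cv2.resize(im[180:265,225:275],(350,595),interpolation=cv2.INTER_CUBIC)
b=cv2.resize(ims[180:240,305:390],(450,318),interpolation=cv2.INTER_CUBIC)
t=cv2.resize(im[190:265,345:415],(290,277),interpolation=cv2.INTER_CUBIC)
o=np.zeros((600,800,3),np.uint8); o[:595,:350]=a; o[:318,350:]=b; o[320:597,350:640]=t
cv2.imwrite("pics/crop1.png",o)
```

```text
mid ((589.9698486328125, -180.9285888671875), (138.6381072998047, 88.92499542236328), 19.233469009399414)
big ((356.58441162109375, -199.627685546875), (176.11875915527344, 113.35086822509766), 14.475865364074707)
small ((364.75823974609375, -416.7723083496094), (94.81555938720703, 62.592769622802734), 3.663548707962036)
```

View pics/crop1.png

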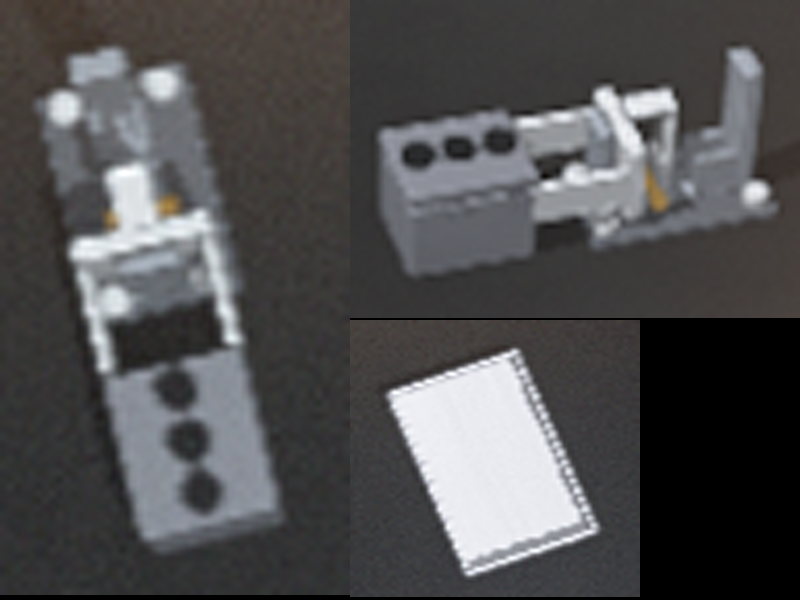

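The crop shows the station: three buttons at crop (178,390), (188,440), (202,491), with the bail round the hook's tip. The tray at (379,228) measures 139×89 mm against the specified 136×86, so it is the middle size.

Run:
```python
from h import *
d,im=shot("top"); s,ims=shot("side")
f=lambda u,v,z: cast(d,225+(u)/7-.5,180+(v)/7-.5,z).round(1)
for n,u,v,z in [("c",103,375,48),("c",243,348,48),("c",283,516,48),("c",140,543,48),("b",178,390,52),("b",188,440,52),("b",202,491,52),("barL",75,250,50),("barR",208,220,50)]: print(n,f(u,v,z))
g=lambda u,v,z: cast(s,305+u*85/450-.5,180+v*60/318-.5,z).round(1)
for n,u,v,z in [("b",418-350,155,52),("b",458-350,148,52),("b",500-350,141,52),("c",30,130,48),("c",60,206,48),("c",186,184,48),("c",160,110,48)]: print("side",n,g(u,v,z))
from scipy.spatial.transform import Rotation as R
print(R.from_quat(robot.get_obs()["orientation"]).as_matrix().round(3))
# tray from side
gr=cv2.cvtColor(ims,cv2.COLOR_BGR2GRAY); m=np.zeros_like(gr); m[295:362,308:402]=gr[295:362,308:402]>110
c=max(cv2.findContours(m,0,2)[0],key=cv2.contourArea)
r=cv2.minAreaRect(np.array([cast(s,*p[0],15)[:2] for p in c],np.float32)); print(r)
```

```text
c [580.2 170.1  48. ]
c [588.7 120.5  48. ]
c [528.3 107.2  48. ]
c [520.  157.7  48. ]
b [573.5 143.3  52. ]
b [555.6 140.   52. ]
b [537.4 135.3  52. ]
barL [625.  179.4  50. ]
barR [634.7 132.1  50. ]
side b [536.2 134.   52. ]
side b [554.2 138.1  52. ]
side b [573.1 142.1  52. ]
side c [520.5 158.2  48. ]
side c [531.  103.5  48. ]
side c [586.9 115.8  48. ]
side c [580. 170.  48.]
[[-0.909  0.418 -0.   ]
 [ 0.418  0.909 -0.001]
 [ 0.    -0.001 -1.   ]]
((589.8590087890625, -185.91502380371094), (141.88571166992188, 95.87914276123047), 19.553770065307617)
```

servo_tool(
  series=[
    [[0, 0, 0], -8.5],
    [[0, 0, 0], -8.5],
    [[0, 0, 0], -8.5],
    [[0, 0, 0], -8.5],
    [[0, 0, 0], -2.6],
    [[0, 0, 0], 0],
  ],
  fingers=8.54,
)

```text
time_s: 0.9
position: [240.1, 522.5, 404.7]
orientation: [-0.104, 0.995, -0.0, -0.0]
wrist_force: [0.5, -0.4, 0.0]
width: 0.999
finger_force: 0.0
```

servo_tool(
  series=[
    [[-1, -2, 0], 0],
    [[-2.15, -4, 0], 0],
    [[-2.15, -4, 0], 0],
    [[-2.15, -4, 0], 0],
    [[-2.15, -4, 0], 0],
    [[-2.15, -4, 0], 0],
    [[-2.15, -4, 0], 0],
    [[-2.15, -4, 0], 0],
  ],
)

```text
time_s: 1.7
position: [460.0, 260.5, 404.9]
orientation: [-0.103, 0.995, 0.0, 0.0]
wrist_force: [-0.5, 0.8, -0.4]
width: 0.994
finger_force: 0.0
```

servo_tool(
  series=[
    [[-2.15, -4, 0], 0],
    [[-2.15, -4, 0], 0],
    [[-2.15, -4, 0], 0],
    [[-1.2, -2, 0], 0],
    [[0, 0, 0], 0],
    [[0, 0, 0], 0],
  ],
)

```text
time_s: 2.3
position: [562.9, 140.6, 404.5]
orientation: [-0.103, 0.995, 0.0, -0.0]
wrist_force: [0.2, 0.8, -0.4]
width: 0.998
finger_force: 0.0
```

```bash
cat > st.py <<'E'
from h import *
from scipy.spatial.transform import Rotation as R
def st():
    o=robot.get_obs(); M=R.from_quat(o["orientation"]).as_matrix()
    print("t",o["time_s"],"p",o["position"].round(1),"yaw_y",np.degrees(np.arctan2(M[1,1],M[0,1])).round(2),"tilt",M[:2,2].round(4),"F",o["wrist_force"].round(2),"T",o["torque"].round(2),"w",round(o["width"],3),"ff",round(o["finger_force"],1),"q",o["joint_pos"].round(2))
    return o,M
def goto(x,y,z,yaw):
    o,M=st(); print("shift cm",(M.T@(np.array([x,y,z])-o["position"])/10).round(2),"turn",-(yaw-np.degrees(np.arctan2(M[1,1],M[0,1]))).round(2))
E
python3 -c "
from st import *
goto(563,140.5,187,101.9)"
```

```text
t 2.3 p [562.9 140.6 404.5] yaw_y 101.82 tilt [-0.0007  0.0005] F [ 0.16  0.79 -0.38] T [0.02 0.   0.02] w 0.998 ff 0.0 q [ 0.14  0.39  0.1   1.28  0.   -0.07]
shift cm [-2.000e-02 -3.000e-02  2.175e+01] turn -0.08
```

servo_tool(
  series=[
    [[0, 0, 4], 0],
    [[0, 0, 4], 0],
    [[0, 0, 4], 0],
    [[0, 0, 4], 0],
    [[0, 0, 3], 0],
    [[0, 0, 2], 0],
    [[0, 0, 0.75], 0],
    [[0, 0, 0], 0],
  ],
)

```text
time_s: 3.1
position: [561.7, 141.8, 186.6]
orientation: [-0.104, 0.995, 0.0, -0.001]
wrist_force: [-0.2, 0.3, -0.7]
width: 1.001
finger_force: 0.0
```

Run:
```python
from st import *
st(); d,im=shot("top"); s,ims=shot("side")
o=np.zeros((600,800,3),np.uint8)
o[:,:400]=cv2.resize(im[165:285,205:285],(400,600),interpolation=cv2.INTER_CUBIC)
o[:400,400:]=cv2.resize(ims[150:250,300:400],(400,400),interpolation=cv2.INTER_CUBIC)
cv2.imwrite("pics/c2.png",o)
```

```text
t 3.1 p [561.7 141.8 186.6] yaw_y 102.0 tilt [-0.0022 -0.0001] F [-0.2   0.26 -0.65] T [-0.03  0.02 -0.  ] w 1.001 ff 0.0 q [ 0.14  0.54 -0.26  0.77  0.   -0.07]
```

View pics/c2.png

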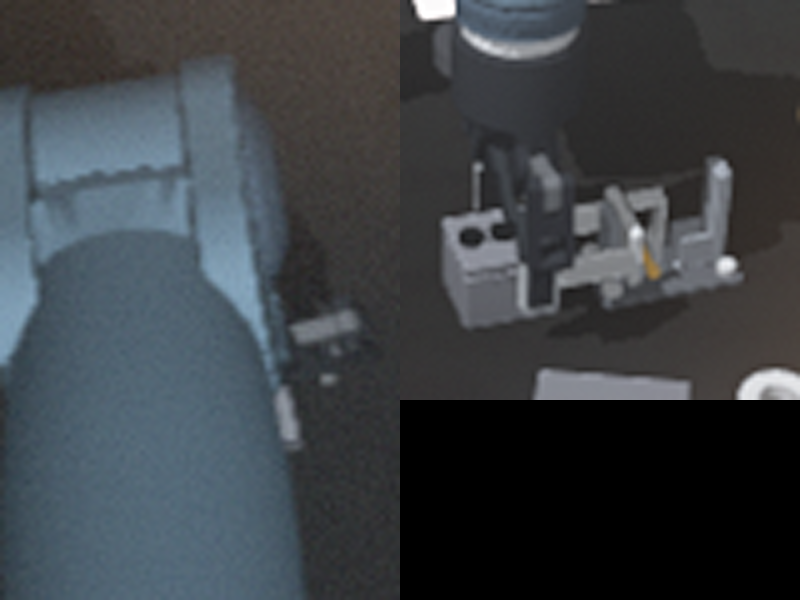

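The side view shows the fingers either side of the box, with the near finger at crop (545,230), clear of the bail straps. I'll close now.

servo_tool(
  series=[
    [[0, 0, 0], 0],
    [[0, 0, 0], 0],
    [[0, 0, 0], 0],
    [[0, 0, 0], 0],
    [[0, 0, 0], 0],
    [[0, 0, 0], 0],
    [[0, 0, 0], 0],
    [[0, 0, 0], 0],
  ],
  fingers=4.0,
)

```text
time_s: 4.0
position: [563.6, 141.1, 188.6]
orientation: [-0.104, 0.995, 0.0, 0.001]
wrist_force: [-0.9, 1.4, 6.4]
width: 0.574
finger_force: 63.9
```

```bash
python3 -c "
from st import *
st()"
```

```text
t 4.0 p [563.6 141.1 188.6] yaw_y 101.92 tilt [0.0024 0.0009] F [-0.9   1.42  6.38] T [0.14 0.24 0.02] w 0.574 ff 63.9 q [ 0.14  0.54 -0.25  0.77  0.   -0.07]
```

servo_tool(
  series=[
    [[0, 0, -0.05], 0],
    [[0, 0, -0.05], 0],
    [[0, 0, -0.05], 0],
    [[0, 0, 0], 0],
    [[0, 0, 0], 0],
    [[0, 0, 0], 0],
  ],
)

```text
time_s: 4.6
position: [563.0, 140.9, 188.6]
orientation: [-0.104, 0.995, -0.0, 0.0]
wrist_force: [2.2, 0.5, -2.0]
width: 0.577
finger_force: 63.1
```

```bash
python3 -c "
from st import *
st()"
```

```text
t 4.6 p [563.  140.9 188.6] yaw_y 101.91 tilt [ 0.0002 -0.0001] F [ 2.22  0.47 -1.98] T [ 0.18 -0.45 -0.04] w 0.577 ff 63.1 q [ 0.14  0.54 -0.25  0.78 -0.   -0.07]
```

servo_tool(
  series=[
    [[0, 0, -0.05], 0],
    [[0, 0, -0.05], 0],
    [[0, 0, 0], 0],
    [[0, 0, 0], 0],
    [[0, 0, 0], 0],
  ],
)

```text
time_s: 5.1
position: [563.0, 140.9, 189.4]
orientation: [-0.104, 0.995, -0.0, 0.0]
wrist_force: [4.9, 0.5, -7.1]
width: 0.578
finger_force: 63.0
```

```bash
python3 -c "
from st import *
for i in range(3): st(); robot.get_image('side')
"
```

```text
t 5.1 p [563.  140.9 189.4] yaw_y 101.91 tilt [ 0.0001 -0.    ] F [ 4.85  0.54 -7.06] T [ 0.08 -0.84  0.04] w 0.578 ff 63.0 q [ 0.14  0.54 -0.25  0.78 -0.   -0.07]
t 5.15 p [563.  140.9 189.4] yaw_y 101.91 tilt [ 0.0001 -0.    ] F [ 4.86  1.1  -6.4 ] T [ 0.15 -0.79  0.03] w 0.575 ff 63.0 q [ 0.14  0.54 -0.25  0.78 -0.   -0.07]
t 5.2 p [563.  140.9 189.4] yaw_y 101.91 tilt [0.0001 0.    ] F [ 4.74  1.35 -7.07] T [ 0.12 -0.79  0.02] w 0.576 ff 63.0 q [ 0.14  0.54 -0.25  0.78 -0.   -0.07]
```

servo_tool(
  series=[
    [[-0.05, 0, 0], 0],
    [[-0.05, 0, 0], 0],
    [[-0.05, 0, 0], 0],
    [[-0.05, 0, 0], 0],
    [[0, 0, 0], 0],
    [[0, 0, 0], 0],
  ],
)

```text
time_s: 5.85
position: [564.3, 141.3, 189.4]
orientation: [-0.104, 0.995, 0.0, -0.001]
wrist_force: [-1.3, 0.1, -3.5]
width: 0.58
finger_force: 63.1
```

```bash
python3 -c "
from st import *
for i in range(2): st(); robot.get_image('side')
"
```

```text
t 5.85 p [564.3 141.3 189.4] yaw_y 101.92 tilt [-0.0013 -0.0001] F [-1.29  0.09 -3.47] T [-0.01  0.06  0.02] w 0.58 ff 63.1 q [ 0.14  0.54 -0.25  0.78  0.   -0.07]
t 5.9 p [564.4 141.3 189.5] yaw_y 101.92 tilt [-0.001  -0.0001] F [-0.03  0.98 -4.6 ] T [ 0.    0.01 -0.02] w 0.573 ff 63.1 q [ 0.14  0.54 -0.25  0.78  0.   -0.07]
```

servo_tool(
  series=[
    [[-0.05, 0, 0], 0],
    [[-0.05, 0, 0], 0],
    [[-0.05, 0, 0], 0],
    [[-0.05, 0, 0], 0],
    [[-0.05, 0, 0], 0],
    [[-0.05, 0, 0], 0],
    [[0, 0, 0], 0],
    [[0, 0, 0], 0],
  ],
)

```text
time_s: 6.75
position: [567.8, 142.0, 189.7]
orientation: [-0.104, 0.995, 0.0, -0.0]
wrist_force: [-0.7, -0.5, -4.5]
width: 0.577
finger_force: 63.1
```

servo_tool(
  series=[
    [[-0.05, 0, 0], 0],
    [[-0.05, 0, 0], 0],
    [[-0.05, 0, 0], 0],
    [[-0.05, 0, 0], 0],
    [[0, 0, 0], 0],
    [[0, 0, 0], 0],
  ],
)

```text
time_s: 7.35
position: [569.8, 142.4, 189.7]
orientation: [-0.104, 0.995, 0.0, 0.0]
wrist_force: [-0.4, 0.6, -4.2]
width: 0.579
finger_force: 63.1
```

servo_tool(
  series=[
    [[-0.05, 0, 0], 0],
    [[-0.05, 0, 0], 0],
    [[-0.05, 0, 0], 0],
    [[-0.05, 0, 0], 0],
    [[0, 0, 0], 0],
    [[0, 0, 0], 0],
  ],
)

```text
time_s: 7.95
position: [571.7, 142.8, 189.7]
orientation: [-0.104, 0.995, 0.0, 0.0]
wrist_force: [0.1, 0.0, -5.1]
width: 0.578
finger_force: 63.1
```

```bash
python3 -c "
from st import *
for i in range(3): st(); robot.get_image('side')
"
```

```text
t 7.95 p [571.7 142.8 189.7] yaw_y 101.92 tilt [0.     0.0001] F [ 0.15  0.02 -5.15] T [-0.02  0.07  0.03] w 0.578 ff 63.1 q [ 0.14  0.55 -0.23  0.79  0.   -0.07]
t 8.0 p [571.7 142.8 189.7] yaw_y 101.92 tilt [-0.0001  0.0001] F [-1.15 -0.11 -5.7 ] T [-0.06  0.05  0.01] w 0.573 ff 63.1 q [ 0.14  0.55 -0.23  0.79  0.   -0.07]
t 8.05 p [571.7 142.8 189.7] yaw_y 101.92 tilt [-0.      0.0001] F [-0.8  -0.17 -3.76] T [ 0.04  0.06 -0.  ] w 0.571 ff 63.1 q [ 0.14  0.55 -0.23  0.79  0.   -0.07]
```

servo_tool(
  series=[
    [[-0.05, 0, 0], 0],
    [[-0.05, 0, 0], 0],
    [[-0.05, 0, 0], 0],
    [[-0.05, 0, 0], 0],
    [[-0.05, 0, 0], 0],
    [[-0.05, 0, 0], 0],
    [[0, 0, 0], 0],
    [[0, 0, 0], 0],
  ],
)

```text
time_s: 8.9
position: [574.6, 143.4, 189.7]
orientation: [-0.104, 0.995, 0.0, -0.0]
wrist_force: [0.1, -0.2, -4.5]
width: 0.577
finger_force: 63.1
```

servo_tool(
  series=[
    [[-0.05, 0, 0], 0],
    [[-0.05, 0, 0], 0],
    [[0, 0, 0], 0],
    [[0, 0, 0], 0],
  ],
)

```text
time_s: 9.3
position: [575.6, 143.6, 189.7]
orientation: [-0.104, 0.995, 0.0, 0.0]
wrist_force: [0.7, -0.0, -4.4]
width: 0.577
finger_force: 63.1
```

servo_tool(
  series=[
    [[-0.05, 0, 0], 0],
    [[-0.05, 0, 0], 0],
    [[0, 0, 0], 0],
    [[0, 0, 0], 0],
  ],
)

```text
time_s: 9.7
position: [576.3, 143.8, 189.6]
orientation: [-0.104, 0.995, -0.0, -0.0]
wrist_force: [-1.8, -0.4, -4.6]
width: 0.575
finger_force: 63.1
```

servo_tool(
  series=[
    [[-0.05, 0, 0], 0],
    [[-0.05, 0, 0], 0],
    [[0, 0, 0], 0],
    [[0, 0, 0], 0],
  ],
)

```text
time_s: 10.1
position: [577.5, 144.0, 189.6]
orientation: [-0.104, 0.995, 0.0, -0.0]
wrist_force: [-1.5, 0.4, -4.0]
width: 0.573
finger_force: 63.1
```

```bash
python3 -c "
from st import *
for i in range(3): st(); robot.get_image('side')
"
```

```text
t 10.1 p [577.5 144.  189.6] yaw_y 101.92 tilt [-0.0003  0.    ] F [-1.5   0.42 -3.99] T [-0.03  0.37  0.01] w 0.573 ff 63.1 q [ 0.14  0.56 -0.21  0.8   0.   -0.07]
t 10.15 p [577.4 144.  189.6] yaw_y 101.92 tilt [-0.0003  0.    ] F [-1.51 -0.66 -5.25] T [-0.06  0.46  0.  ] w 0.579 ff 63.1 q [ 0.14  0.56 -0.21  0.8   0.   -0.07]
t 10.2 p [577.4 144.  189.6] yaw_y 101.92 tilt [-0.0003  0.0001] F [-1.35 -0.42 -4.45] T [-0.11  0.42  0.06] w 0.577 ff 63.1 q [ 0.14  0.56 -0.21  0.8   0.   -0.07]
```

servo_tool(
  series=[
    [[-0.05, 0, 0], 0],
    [[-0.05, 0, 0], 0],
    [[-0.05, 0, 0], 0],
    [[-0.05, 0, 0], 0],
    [[-0.05, 0, 0], 0],
    [[-0.05, 0, 0], 0],
    [[0, 0, 0], 0],
    [[0, 0, 0], 0],
  ],
)

```text
time_s: 11.05
position: [580.4, 144.6, 189.7]
orientation: [-0.104, 0.995, -0.0, -0.0]
wrist_force: [-2.1, -1.3, -5.9]
width: 0.575
finger_force: 63.1
```

servo_tool(
  series=[
    [[-0.05, 0, 0], 0],
    [[-0.05, 0, 0], 0],
    [[0, 0, 0], 0],
    [[0, 0, 0], 0],
  ],
)

```text
time_s: 11.45
position: [581.4, 144.8, 189.6]
orientation: [-0.104, 0.995, 0.0, -0.0]
wrist_force: [-2.6, -0.4, -5.8]
width: 0.577
finger_force: 63.0
```

```bash
python3 -c "
from st import *
for i in range(3): st(); robot.get_image('side')
"
```

```text
t 11.45 p [581.4 144.8 189.6] yaw_y 101.92 tilt [-0.0002 -0.    ] F [-2.58 -0.36 -5.76] T [-0.18  0.79  0.02] w 0.577 ff 63.0 q [ 0.14  0.57 -0.2   0.8   0.   -0.07]
t 11.5 p [581.4 144.8 189.6] yaw_y 101.92 tilt [-0.0003  0.    ] F [-2.16 -0.78 -6.56] T [-0.17  0.79  0.01] w 0.576 ff 63.0 q [ 0.14  0.57 -0.2   0.8   0.   -0.07]
t 11.55 p [581.4 144.8 189.6] yaw_y 101.92 tilt [-0.0002 -0.    ] F [-2.45 -1.16 -6.59] T [-0.23  0.71 -0.03] w 0.579 ff 63.0 q [ 0.14  0.57 -0.2   0.8   0.   -0.07]
```

servo_tool(
  series=[
    [[-0.05, 0, 0], 0],
    [[0, 0, 0], 0],
    [[0, 0, 0], 0],
  ],
)

```text
time_s: 11.9
position: [581.9, 145.0, 189.7]
orientation: [-0.104, 0.995, 0.0, -0.0]
wrist_force: [-2.8, -1.4, -6.6]
width: 0.576
finger_force: 63.0
```

servo_tool(
  series=[
    [[-0.05, 0, 0], 0],
    [[0, 0, 0], 0],
    [[0, 0, 0], 0],
  ],
)

```text
time_s: 12.2
position: [582.4, 145.0, 189.6]
orientation: [-0.104, 0.995, 0.0, -0.0]
wrist_force: [-3.6, -0.4, -7.4]
width: 0.578
finger_force: 63.0
```

Run:
```python
from st import *
for i in range(3): st(); s,ims=shot("side")
cv2.imwrite("pics/c3.png",cv2.resize(ims[160:240,310:400],(720,600),interpolation=cv2.INTER_CUBIC)[:600,:720])
```

```text
t 12.2 p [582.4 145.  189.6] yaw_y 101.91 tilt [-0.0003  0.    ] F [-3.58 -0.39 -7.38] T [-0.19  0.87 -0.03] w 0.578 ff 63.0 q [ 0.14  0.57 -0.19  0.81  0.   -0.07]
t 12.25 p [582.3 145.  189.6] yaw_y 101.92 tilt [-0.0003  0.    ] F [-3.69 -0.94 -6.85] T [-0.21  0.87  0.01] w 0.57 ff 63.0 q [ 0.14  0.57 -0.19  0.81  0.   -0.07]
t 12.3 p [582.3 145.  189.6] yaw_y 101.92 tilt [-0.0003  0.    ] F [-3.8  -0.96 -6.66] T [-0.16  0.94  0.08] w 0.573 ff 63.0 q [ 0.14  0.57 -0.19  0.81  0.   -0.07]
```

View pics/c3.png

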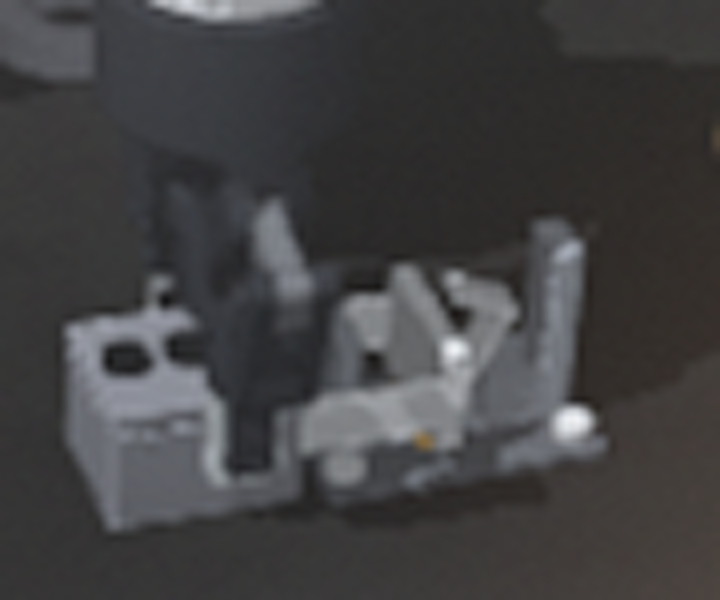

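The keeper is swung back, its nose at crop (460,280) just behind the bar. I'll press a touch further, then check.

servo_tool(
  series=[
    [[-0.04, 0, 0], 0],
    [[0, 0, 0], 0],
    [[0, 0, 0], 0],
  ],
)

```text
time_s: 12.65
position: [582.7, 145.1, 189.6]
orientation: [-0.104, 0.995, 0.0, -0.0]
wrist_force: [-3.3, -1.2, -7.0]
width: 0.574
finger_force: 63.0
```

```bash
python3 -c "
from st import *
for i in range(3): st(); robot.get_image('side')
"
```

```text
t 12.65 p [582.7 145.1 189.6] yaw_y 101.92 tilt [-0.0003  0.    ] F [-3.3  -1.19 -7.04] T [-0.19  1.03  0.03] w 0.574 ff 63.0 q [ 0.14  0.57 -0.19  0.81  0.   -0.07]
t 12.7 p [582.7 145.1 189.6] yaw_y 101.92 tilt [-0.0003  0.0001] F [-5.83 -1.13 -6.98] T [-0.21  1.01  0.  ] w 0.576 ff 63.0 q [ 0.14  0.57 -0.19  0.81  0.   -0.07]
t 12.75 p [582.8 145.1 189.6] yaw_y 101.92 tilt [-0.0002  0.    ] F [-4.02 -0.4  -6.94] T [-0.25  0.98  0.03] w 0.576 ff 63.0 q [ 0.14  0.57 -0.19  0.81  0.   -0.07]
```

servo_tool(
  series=[
    [[-0.02, 0, 0], 0],
    [[0, 0, -0.05], 0],
    [[0, 0, -0.05], 0],
    [[0, 0, -0.05], 0],
    [[0, 0, -0.05], 0],
    [[0, 0, 0], 0],
  ],
)

```text
time_s: 13.4
position: [583.0, 145.2, 191.8]
orientation: [-0.104, 0.995, 0.0, 0.0]
wrist_force: [-4.2, -0.7, -6.6]
width: 0.575
finger_force: 62.9
```

```bash
python3 -c "
from st import *
for i in range(2): st(); robot.get_image('side')
"
```

```text
t 13.4 p [583.  145.2 191.8] yaw_y 101.92 tilt [0.0001 0.0001] F [-4.25 -0.69 -6.6 ] T [-0.27  1.07  0.03] w 0.575 ff 62.9 q [ 0.14  0.57 -0.19  0.81  0.   -0.07]
t 13.45 p [583.  145.2 191.8] yaw_y 101.92 tilt [0.0001 0.0001] F [-3.99 -0.79 -5.5 ] T [-0.3   1.05  0.06] w 0.577 ff 62.9 q [ 0.14  0.57 -0.19  0.81  0.   -0.07]
```

servo_tool(
  series=[
    [[0, 0, -0.05], 0],
    [[0, 0, -0.05], 0],
    [[0, 0, -0.05], 0],
    [[0, 0, 0], 0],
  ],
)

```text
time_s: 13.9
position: [583.0, 145.2, 193.3]
orientation: [-0.104, 0.995, 0.0, 0.0]
wrist_force: [-5.2, -0.4, -6.4]
width: 0.575
finger_force: 62.9
```

servo_tool(
  series=[
    [[0, 0, -0.05], 0],
    [[0, 0, -0.05], 0],
    [[0, 0, -0.05], 0],
    [[0, 0, 0], 0],
  ],
)

```text
time_s: 14.3
position: [583.0, 145.2, 194.8]
orientation: [-0.104, 0.995, 0.0, 0.0]
wrist_force: [-4.7, -1.5, -6.4]
width: 0.58
finger_force: 62.9
```

servo_tool(
  series=[
    [[0, 0, -0.1], 0],
    [[0, 0, -0.1], 0],
    [[0, 0, -0.1], 0],
    [[0, 0, 0], 0],
  ],
)

```text
time_s: 14.7
position: [583.2, 145.2, 198.1]
orientation: [-0.104, 0.995, 0.0, 0.0]
wrist_force: [-5.5, -1.6, -5.0]
width: 0.576
finger_force: 62.9
```

```bash
python3 -c "
from st import *
for i in range(2): st(); robot.get_image('side')
"
```

```text
t 14.7 p [583.2 145.2 198.1] yaw_y 101.91 tilt [0.0007 0.0002] F [-5.5  -1.62 -5.01] T [-0.24  1.07  0.02] w 0.576 ff 62.9 q [ 0.14  0.56 -0.18  0.82  0.   -0.07]
t 14.75 p [583.2 145.2 198.1] yaw_y 101.92 tilt [0.0007 0.0002] F [-4.75 -0.96 -4.87] T [-0.22  1.05  0.03] w 0.572 ff 62.9 q [ 0.14  0.56 -0.18  0.82  0.   -0.07]
```

servo_tool(
  series=[
    [[0, 0, -0.1], 0],
    [[0, 0, -0.1], 0],
    [[0, 0, -0.1], 0],
    [[0, 0, -0.1], 0],
    [[0, 0, -0.1], 0],
  ],
)

```text
time_s: 15.3
position: [583.6, 145.3, 203.1]
orientation: [-0.104, 0.995, 0.0, 0.001]
wrist_force: [-1.0, -1.0, -4.7]
width: 0.578
finger_force: 63.1
```

servo_tool(
  series=[
    [[0, 0, -0.1], 0],
    [[0, 0, -0.1], 0],
    [[0, 0, -0.1], 0],
    [[0, 0, -0.1], 0],
    [[0, 0, -0.1], 0],
  ],
)

```text
time_s: 15.8
position: [583.0, 145.2, 207.8]
orientation: [-0.104, 0.995, 0.0, 0.0]
wrist_force: [-0.1, 0.8, -5.7]
width: 0.574
finger_force: 63.0
```

servo_tool(
  series=[
    [[0, 0, -0.1], 0],
    [[0, 0, -0.1], 0],
    [[0, 0, -0.1], 0],
    [[0, 0, -0.1], 0],
    [[0, 0, -0.1], 0],
  ],
)

```text
time_s: 16.3
position: [583.0, 145.2, 212.8]
orientation: [-0.104, 0.995, 0.0, -0.0]
wrist_force: [-1.2, 0.1, -4.5]
width: 0.575
finger_force: 63.0
```

```bash
python3 -c "
from st import *
for i in range(2): st(); robot.get_image('side')
"
```

```text
t 16.3 p [583.  145.2 212.8] yaw_y 101.92 tilt [-0.      0.0001] F [-1.19  0.13 -4.47] T [-0.01  0.19 -0.01] w 0.575 ff 63.0 q [ 0.14  0.55 -0.16  0.86  0.   -0.07]
t 16.35 p [583.1 145.2 213. ] yaw_y 101.92 tilt [0.0002 0.0001] F [-1.19  0.33 -5.12] T [-0.03  0.26  0.  ] w 0.573 ff 63.0 q [ 0.14  0.55 -0.16  0.86  0.   -0.07]
```

servo_tool(
  series=[
    [[0, 0, -0.2], 0],
    [[0, 0, -0.2], 0],
    [[0, 0, -0.2], 0],
    [[0, 0, -0.2], 0],
    [[0, 0, -0.2], 0],
    [[0, 0, -0.2], 0],
    [[0, 0, -0.2], 0],
    [[0, 0, -0.2], 0],
  ],
)

```text
time_s: 17.2
position: [583.1, 145.2, 228.9]
orientation: [-0.104, 0.995, 0.0, 0.0]
wrist_force: [-0.5, -0.5, -4.9]
width: 0.578
finger_force: 63.0
```

servo_tool(
  series=[
    [[0, 0, -0.2], 0],
    [[0, 0, -0.2], 0],
    [[0, 0, -0.2], 0],
    [[0, 0, -0.4], 0],
    [[0, 0, -0.6], 0],
    [[0, 0, -0.8], 0],
    [[0, 0, -1], 0],
    [[0, 0, -1], 0],
  ],
)

```text
time_s: 18.0
position: [583.2, 145.2, 273.9]
orientation: [-0.104, 0.995, 0.0, 0.0]
wrist_force: [-0.1, -0.7, -4.1]
width: 0.575
finger_force: 63.1
```

servo_tool(
  series=[
    [[0, 0, -1.5], 0],
    [[0, 0, -1.5], 0],
    [[0, 0, -1.5], 0],
    [[0, 0, -1], 0],
    [[0, 0, -0.5], 0],
    [[0, 0, 0], 0],
  ],
)

```text
time_s: 18.6
position: [583.3, 145.2, 333.6]
orientation: [-0.104, 0.995, 0.0, 0.001]
wrist_force: [-0.8, -0.6, -5.0]
width: 0.575
finger_force: 63.1
```

Run:
```python
from st import *
d,im=shot("top"); s,ims=shot("side")
# tray yaw 19.4, centre ~ (590,-183); box centre = tray-25 along x; tool = box +8 (grasp) 
a=np.radians(19.4); c=np.array([590,-183])-17*np.array([np.cos(a),np.sin(a)]); print(c)
goto(c[0],c[1],300,109.4)
cv2.imwrite("pics/c4.png",cv2.resize(ims[130:250,300:420],(600,600),interpolation=cv2.INTER_CUBIC))
```

```text
[ 573.96521481 -188.64673924]
t 18.7 p [582.8 145.1 332.2] yaw_y 101.92 tilt [-0.0008 -0.    ] F [-0.65 -0.75 -4.68] T [-0.01  0.    0.06] w 0.575 ff 63.1 q [ 0.14  0.46  0.01  1.13  0.   -0.07]
shift cm [  7.76 -32.48   3.22] turn -7.48
```

View pics/c4.png

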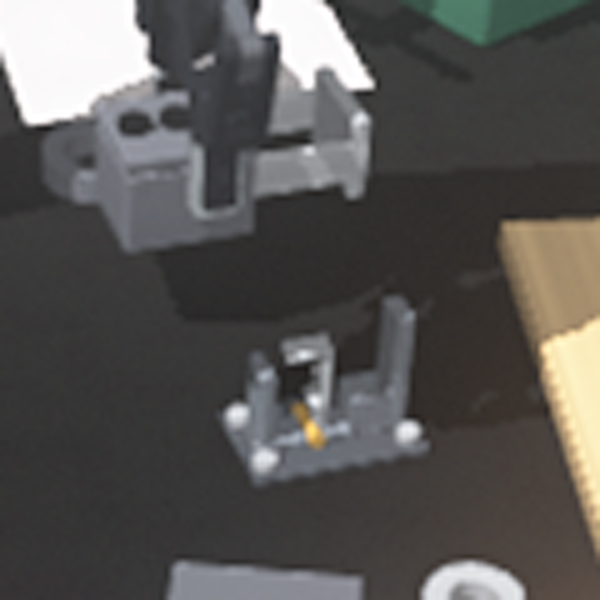

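servo_tool(
  series=[
    [[0.2, -1, 0], 0],
    [[0.5, -2, 0], 0],
    [[0.7, -3, 0], 0],
    [[0.75, -3, 0], 0],
    [[0.75, -3, 0], 0],
    [[0.75, -3, 0], 0],
    [[0.75, -3, 0], 0],
    [[0.75, -3, 0], 0],
  ],
)

```text
time_s: 19.5
position: [575.3, -72.8, 332.0]
orientation: [-0.104, 0.995, 0.0, -0.001]
wrist_force: [0.2, -0.2, -4.7]
width: 0.575
finger_force: 63.1
```

servo_tool(
  series=[
    [[0.75, -3, 0], 0],
    [[0.75, -3, 0], 0],
    [[0.7, -2.5, 0], 0],
    [[0.4, -2, 0], 0],
    [[0, -0.5, 0], -3.5],
    [[0, 0, 0], -4],
    [[0, 0, 0], 0],
    [[0, 0, 0], 0],
  ],
)

```text
time_s: 20.3
position: [572.9, -184.2, 332.1]
orientation: [-0.168, 0.986, 0.0, -0.001]
wrist_force: [0.7, -0.1, -4.5]
width: 0.573
finger_force: 63.3
```

```bash
python3 -c "
from st import *
goto(574,-188.6,210,109.4)"
```

```text
t 20.3 p [ 572.9 -184.2  332.1] yaw_y 109.32 tilt [-0.0011  0.0003] F [ 0.66 -0.09 -4.48] T [-0.03  0.1  -0.01] w 0.573 ff 63.3 q [-0.42  0.46  0.02  1.13 -0.   -0.75]
shift cm [ 0.03 -0.46 12.21] turn -0.08
```

servo_tool(
  series=[
    [[0, -0.45, 0.5], 0],
    [[0, 0, 2], 0],
    [[0, 0, 3], 0],
    [[0, 0, 2.5], 0],
    [[0, 0, 1.5], 0],
    [[0, 0, 1], 0],
    [[0, 0, 0.5], 0],
    [[0, 0, 0], 0],
  ],
)

```text
time_s: 21.1
position: [574.8, -188.1, 222.3]
orientation: [-0.169, 0.986, 0.0, -0.0]
wrist_force: [0.3, -0.3, -4.9]
width: 0.58
finger_force: 63.3
```

Run:
```python
from st import *
goto(574,-188.6,195,109.4)
s,ims=shot("side"); d,im=shot("top")
o=np.zeros((600,800,3),np.uint8)
o[:,:500]=cv2.resize(ims[240:372,300:410],(500,600),interpolation=cv2.INTER_CUBIC)
o[:400,500:]=cv2.resize(im[180:280,340:415],(300,400),interpolation=cv2.INTER_CUBIC)
cv2.imwrite("pics/c5.png",o)
```

```text
t 21.1 p [ 574.8 -188.1  222.3] yaw_y 109.41 tilt [-0.0005  0.0002] F [ 0.28 -0.27 -4.92] T [-0.04 -0.01  0.04] w 0.58 ff 63.3 q [-0.42  0.55 -0.14  0.88 -0.   -0.76]
shift cm [ 0.09 -0.02  2.73] turn 0.01
```

View pics/c5.png

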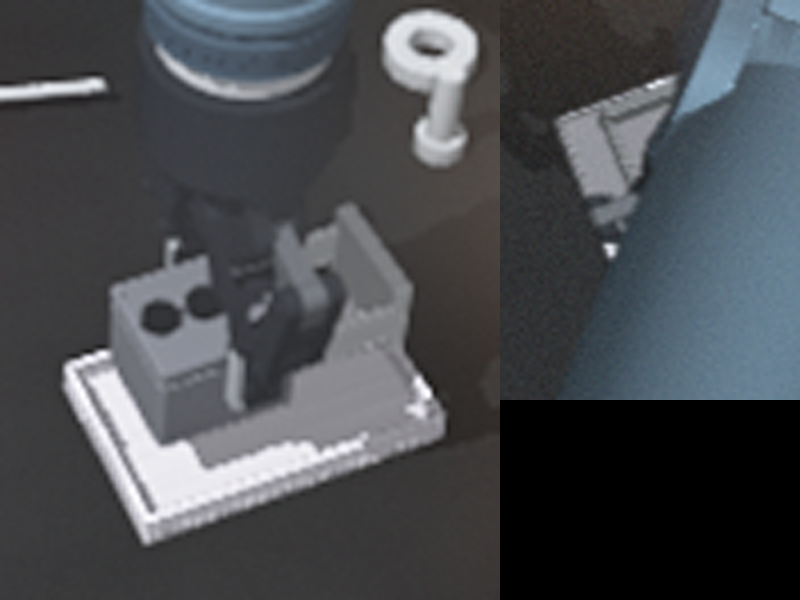

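The station sits over the tray, with the box at its near end and the bail at its far end, and aligned with it. Lowering it now.

servo_tool(
  series=[
    [[0.05, 0, 0.5], 0],
    [[0, 0, 0.8], 0],
    [[0, 0, 0.6], 0],
    [[0, 0, 0.4], 0],
    [[0, 0, 0.2], 0],
    [[0, 0, 0.1], 0],
    [[0, 0, 0], 0],
  ],
)

```text
time_s: 21.9
position: [574.3, -188.4, 196.6]
orientation: [-0.169, 0.986, 0.0, 0.0]
wrist_force: [-0.2, -0.4, -3.7]
width: 0.575
finger_force: 63.3
```

servo_tool(
  series=[
    [[0, 0, 0.1], 0],
    [[0, 0, 0.1], 0],
    [[0, 0, 0], 0],
  ],
)

```text
time_s: 22.2
position: [574.3, -188.3, 194.7]
orientation: [-0.169, 0.986, 0.0, 0.0]
wrist_force: [1.4, 0.1, -4.6]
width: 0.574
finger_force: 63.3
```

```bash
python3 -c "
from st import *
st()"
```

```text
t 22.2 p [ 574.3 -188.3  194.7] yaw_y 109.42 tilt [0.0001 0.0001] F [ 1.42  0.11 -4.64] T [-0.01  0.05 -0.01] w 0.574 ff 63.3 q [-0.42  0.57 -0.17  0.82  0.   -0.76]
```

servo_tool(
  series=[
    [[0, 0, 0.05], 0],
    [[0, 0, 0.05], 0],
    [[0, 0, 0.05], 0],
    [[0, 0, 0.05], 0],
    [[0, 0, 0], 0],
  ],
)

```text
time_s: 22.7
position: [574.2, -188.3, 192.6]
orientation: [-0.169, 0.986, 0.0, -0.0]
wrist_force: [0.2, -0.4, -5.8]
width: 0.575
finger_force: 63.3
```

servo_tool(
  series=[
    [[0, 0, 0.05], 0],
    [[0, 0, 0.05], 0],
    [[0, 0, 0], 0],
    [[0, 0, 0], 0],
  ],
)

```text
time_s: 23.1
position: [574.3, -188.3, 191.7]
orientation: [-0.169, 0.986, 0.0, 0.0]
wrist_force: [0.2, 0.2, -4.8]
width: 0.575
finger_force: 63.6
```

```bash
python3 -c "
from st import *
st()"
```

```text
t 23.1 p [ 574.3 -188.3  191.7] yaw_y 109.42 tilt [0.     0.0001] F [ 0.23  0.17 -4.83] T [0.02 0.05 0.02] w 0.575 ff 63.6 q [-0.42  0.58 -0.18  0.82  0.   -0.76]
```

servo_tool(
  series=[
    [[0, 0, 0.05], 0],
    [[0, 0, 0.03], 0],
    [[0, 0, 0], 0],
    [[0, 0, 0], 0],
  ],
)

```text
time_s: 23.5
position: [574.3, -188.3, 191.6]
orientation: [-0.169, 0.986, -0.0, 0.0]
wrist_force: [-3.9, 1.6, 5.3]
width: 0.575
finger_force: 64.3
```

servo_tool(
  series=[
    [[0, 0, 0.05], 0],
    [[0, 0, 0], 0],
    [[0, 0, 0], 0],
  ],
)

```text
time_s: 23.8
position: [574.2, -188.3, 191.6]
orientation: [-0.169, 0.986, -0.0, 0.0]
wrist_force: [-4.3, 0.8, 8.7]
width: 0.575
finger_force: 65.1
```

```bash
python3 -c "
from st import *
st()"
```

```text
t 23.8 p [ 574.2 -188.3  191.6] yaw_y 109.42 tilt [ 0.0005 -0.0002] F [-4.3   0.84  8.74] T [0.43 0.99 0.05] w 0.575 ff 65.1 q [-0.42  0.58 -0.18  0.82  0.   -0.76]
```

servo_tool(
  series=[
    [[0, 0, -0.1], 0],
    [[0, 0, 0], 0],
  ],
)

```text
time_s: 24.0
position: [574.4, -188.4, 191.6]
orientation: [-0.169, 0.986, -0.0, 0.0]
wrist_force: [-2.2, 0.7, 2.7]
width: 0.578
finger_force: 64.3
```

servo_tool(
  series=[
    [[0, 0, 0], 0],
    [[0, 0, 0], 0],
    [[0, 0, 0], 0],
    [[0, 0, 0], 0],
    [[0, 0, 0], 0],
    [[0, 0, 0], 0],
    [[0, 0, 0], 0],
    [[0, 0, 0], 0],
  ],
  fingers=8.0,
)

```text
time_s: 24.8
position: [574.3, -188.4, 191.4]
orientation: [-0.169, 0.986, 0.0, 0.0]
wrist_force: [-0.7, -0.2, -0.7]
width: 0.939
finger_force: 0.0
```

servo_tool(
  series=[
    [[0, 0, -0.5], 0],
    [[0, 0, -1], 0],
    [[0, 0, -2], 0],
    [[0, 0, -3], 0],
    [[0, 0, -3], 0],
    [[0, 0, -3], 0],
    [[0, 0, -1], 0],
    [[0, 0, 0], 0],
  ],
)

```text
time_s: 25.6
position: [575.1, -188.7, 328.8]
orientation: [-0.169, 0.986, -0.001, 0.002]
wrist_force: [0.3, 0.8, -0.7]
width: 0.939
finger_force: 0.0
```

Run:
```python
from st import *
st()
s,ims=shot("side"); d,im=shot("top")
cv2.imwrite("pics/c6.png",cv2.resize(ims[260:370,300:410],(600,600),interpolation=cv2.INTER_CUBIC))
```

```text
t 25.6 p [ 575.1 -188.7  328.8] yaw_y 109.42 tilt [ 0.0045 -0.0019] F [ 0.26  0.76 -0.69] T [-0.03 -0.01 -0.05] w 0.939 ff 0.0 q [-0.42  0.47  0.02  1.12  0.   -0.76]
```

View pics/c6.png

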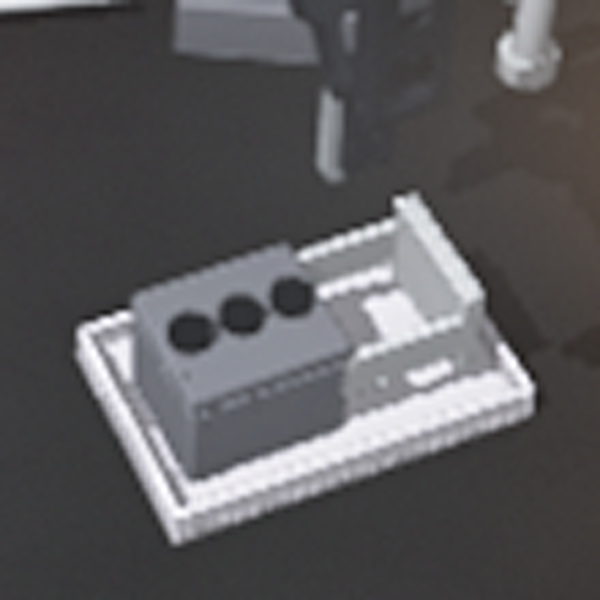

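The station lies flat inside the tray, box centred near crop (245,370), with buttons up and the gripper clear above. Handing in.

```bash
python3 -c "
from plant import robot
print(robot.finish_job())"
```

```text
the job is handed in; nothing more can be done
None
```

The station was lifted off the hook with the keeper held open and now lies flat, right way up and released in the middle-sized tray; the job was handed in at about 26 s, and no verdict came back.

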